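# Serve a sample board from the spring dispenser

### The job

Take the top wooden sample board by its bare front end and draw it straight out of the open front of the spring-loaded dispenser, so that the next board rises into its place. Lay it flat on clear worktop and let go, then take it again across the middle of its length and lay it gently and flat in the cradle, between the four corners, without dropping it or pressing it down. Leave the other boards in the dispenser, and the other things on the desk where they are.

Things in the scene. Friction and masses are not known exactly. Their poses are not given: they have to be found in the camera images.
- board_top_centre (a point): Centre (half-way up) of the top board in the dispenser, the one to take: plain light wood, 130 mm long (its x axis), 60 mm wide (y), 16 mm thick (z), about 75 g. At the start it lies flat with its top face 66 mm above the worktop. Its front end is the -x end (nearest the robot).
- board_next_centre (a point): Centre of the second board, an identical one right under the first. It must stay in the dispenser and rise by itself by 16 mm when the first one is out.
- board_third_centre (a point): Centre of the third, lowest board, identical. It must stay in the dispenser.
- stack_top (a point): Point fixed to the dispenser (aluminium magazine 152 x 88 mm, 70 mm high, fixed to the worktop; place and yaw differ each time): centre of the top face of the top board, 66 mm above the worktop. Its -x axis points out of the open front, the way the board is drawn; the drag is a few newtons, as springs push the boards up against the lips.
- lips (a point): Front end of the dispenser's two black lips, mid-way between them, at the height of their tops, 70 mm above the worktop. They overhang the board's long edges by 6.5 mm, from 53 mm behind its front end back to its rear end, so it cannot be lifted before it is drawn out about 80 mm.
- front_rim (a point): Point at the board's front end, at the height of the low walls round the front 53 mm of the dispenser: 48 mm above the worktop, 2 mm under the top board. They are 4 mm thick, 1.5 mm off the boards, and shield the lower boards. Above them the front 53 mm of the top board stand free for a grip across its 60 mm width.
- lift (a joint): Rise of the spring-loaded plate under the boards, in m: 0 at the start with three boards, 0.016 when the top board is out and the next has risen against the lips.
- cradle_floor (a point): Centre of the cradle's floor, 14 mm above the worktop; x is its long axis. The bay is 138 x 68 mm between four corners, whose walls rise upright 13 mm above the floor, then flare outwards up to 23 mm above it. Either end of the board may point either way.
- cradle: The cradle, dark steel, fixed to the worktop (place and yaw differ each time); origin on the worktop under the middle of its floor. The corner walls cover 31 mm of each long side of the bay from its ends, so fingers holding a board near its end would hit them; the middle 76 mm are open, and there the floor is only 50 mm wide.
- wax_pot: Bystander: round grey and white pot, 91 mm across, 44 mm high; origin under its centre. Leave alone.
- candle_jar: Bystander: glass jar with a candle, 76 mm across, 90 mm high; origin under its centre. Leave alone.
- hair_brush: Bystander: grey hair brush lying flat, 220 mm long (y), 58 mm wide, 27 mm high; origin under its centre. Leave alone. It lies at the left, in front of a cash drawer and a large computer screen (about 0.6 m high, right edge about 0.1 m left of the middle) that the arm must keep clear of on its way from the start.
- card_stack: Bystander: block of white cards, 55 x 89 x 17 mm; origin under its centre. Leave alone.

How it is judged:
By the outcome, as a careful person would: the job done as asked, in the order asked, and still so for the second after the job is handed in, with the robot touching nothing.
It also fails if it takes over 51 s, if anything falls off the work surface, if the arm or the gripper's body presses on something with over 40 N, if the wrist force passes 120 N, or if a joint passes its speed limit or range.

### The arm

A 6-joint arm with a two-finger parallel gripper is mounted at the origin on a cart in front of the work surface, level with it; the furniture and walls round the work are solid. World frame = base frame: x ahead of the robot, y to its left, z up, the work surface at z = 0. Lengths are in m, angles in rad, forces in N, time in s.
With the tool pointing down it reaches from about 0.375 to 0.975 m from the base axis. Payload 3.8 kg.
Tool frame: the origin (TCP) lies midway between the tips of the shut fingers; the grasp point (between the pads) lies 19 mm behind it; z points along the fingers, y is the direction in which the jaws open and shut (so a half turn about z gives the same grasp; the last joint's range is limited). The gripper opens to 85 mm and grips with 20 to 120 N. Pads are 22 mm wide; open, the fingers measure 114 mm over their backs; the gripper's body (76 mm by 85 mm) begins 54 mm behind the grasp point. The pads swing forward as they close: fully open they stand 13 mm farther back than shut.
Start: joints at [-1.224, 0.264, 1.604, -0, 1.274, -0.037], TCP at [0.253, -0.626, 0.21] pointing down, gripper open.
Joint ranges: [-2.63, 2.63], [-0.94, 2.18], [0.31, 2.57], [-1.31, 4.45], [0, 2.66], [-2.55, 2.55]. Speed limits (rad/s): [2.57, 2.57, 3.14, 3.14, 3.14, 3.14].

### API

Orientations are given as a rotation vector (axis times angle).
In Python, from workcell import bot gives the robot as it stands. The module is installed in compiled form; this text tells all that it offers.
- The arm moves only by the tool play_rows, never from a script. Its argument "series" is a list of rows, each an object with "translation": the shift along the tool's x, y, z in m, a list of three; "spin": the turn about the tool's z in units of 5 degrees (1.0 is 5 degrees). In form: [{"translation": [dx, dy, dz], "spin": spin}, ...]. A call has 1 to 5 rows; each row shifts and turns the commanded pose from where the row before left it, along the tool's axes as they then stand; what a row does not reach is not made up. A row lasts 1/10 s, in which the tool goes at most 50 mm and 8.59 degrees, less where a joint would pass 70% of its speed; a pose out of reach is approached as far as the arm can. A call is refused whole if a number of a shift passes 0.05 or a number of a turn 1, either way. A call with a gripper value outside its range is refused whole. "jaw" is the gripper's target within -1 to 1 (fully open at 1, half-way at 0, shut at -1), set as the call begins (left out, the last holds). The fingers move at their own pace and stop on an object; "force" is the grip in N (left out, the last holds). Time passes only in rows, so rows that do not move let the fingers close. It gives the time, the measured TCP pose, the force and the opening at its end, in the units of the state.
- bot.read_state(): the state, without advancing time (a new reading comes with each control period).
- bot.read_camera(name): name is "scene" or "top"; returns the picture (480x640x3 uint8, blue, green, red); there is no depth.
- bot.get_calibration(name): a dict with "fov_y" (degrees; the focal length in pixels is half the picture's height over the tangent of half this angle, whatever the lens; pixels are square), "cx", "cy" (the principal point, pixels), "R" (3x3) and "t" (3): a world point X has camera coordinates R X + t. Camera axes: x right, y down, z forward; pixel columns grow to the right and rows downward; lengths in m; the calibration is good to about 2 mm. A picture is of the moment at which its call begins. get_calibration takes no time and is no camera call.
- bot.finish_job(): hands the job in, once; it reports no verdict.
The state is a dict: "time": time; "q": joint angles; "joint_vel": joint speeds; "joint_torque": joint torques, N m; "tool_pos": TCP position; "tcp_rot": TCP orientation; "wrist_force": force on the tool from outside, world axes, zero at the start; "torque": the same for the moment, N m; "width": opening from 0.0 (shut) to 1.0 (fully open).
Only numpy, scipy, OpenCV 4.12 (cv2) and the standard library are available. Lean on these libraries where they do the work, as an engineer would, in place of code of your own. Each camera call takes 0.05 s, during which the arm holds its last target. There are 200 camera calls.

## Working session

There is one attempt and no reset: what is moved stays moved. The work goes in short steps, Python scripts to look and compute and a tool call to move; the robot and the scene stay as the last step left them, time stands still between calls to the robot, and variables do not carry over. Pictures are saved under pics/ and viewed, about 8 in all and at most 12, crops included, and the job is handed in when it is done.

Besides the shell and the picture viewer there is one more tool, called after "Request:" as name([rows], argument=value, ...), one row to a line, values as JSON. play_rows: Moves the arm, as the interface text tells. Its arguments: {"type":"object","properties":{"series":{"type":"array","items":{"type":"object","properties":{"translation":{"type":"array","items":{"type":"number"}},"spin":{"type":"number"}}}},"jaw":{"type":"number"},"force":{"type":"number"}},"required":["series"]}

```bash
mkdir -p pics; python3 - <<'E'
from workcell import bot
import cv2,numpy as np
for n in("scene","top"):
    cv2.imwrite(f"pics/{n}0.png",bot.read_camera(n)); print(n,bot.get_calibration(n))
s=bot.read_state();print(s)
E
```

```text
scene {'fov_y': 48.5690617668408, 'cx': 323.42158669382013, 'cy': 237.1708680560002, 'R': array([[ 0.83035486, -0.55715435,  0.00947785],
       [-0.36236049, -0.55280903, -0.75039793],
       [ 0.42332692,  0.61966217, -0.66091839]]), 't': array([-0.55817141,  0.17753218,  1.5004585 ])}
top {'fov_y': 46.33247166093684, 'cx': 319.4562556662007, 'cy': 237.04517538602653, 'R': array([[-0.1081383 , -0.99413371,  0.00206846],
       [-0.97293012,  0.10540394, -0.2056623 ],
       [ 0.20423781, -0.02425244, -0.97862083]]), 't': array([-0.11109742,  0.59654549,  1.45103527])}
{'time': 0.1, 'q': array([-1.22390443e+00,  2.64720479e-01,  1.60527108e+00,  3.14220994e-05,
        1.27366861e+00, -3.69181218e-02]), 'joint_vel': array([ 2.56170375e-04,  4.78982307e-04, -3.19797301e-03, -1.41054892e-03,
        5.69431965e-04,  7.00603874e-05]), 'joint_torque': array([-9.65773484e-05, -5.16706359e+01, -3.68590808e+01, -2.06977143e-05,
        6.27947520e-03, -3.59471002e-06]), 'tool_pos': array([ 0.25251327, -0.6252225 ,  0.20833963]), 'tcp_rot': array([-3.08191436e+00, -5.98788981e-01,  4.54418627e-04]), 'wrist_force': array([ 0.80601345, -0.32632538,  0.10497926]), 'torque': array([-0.00315164, -0.01996844, -0.02527393]), 'width': 0.9956300339457173}
```

View pics/top0.png

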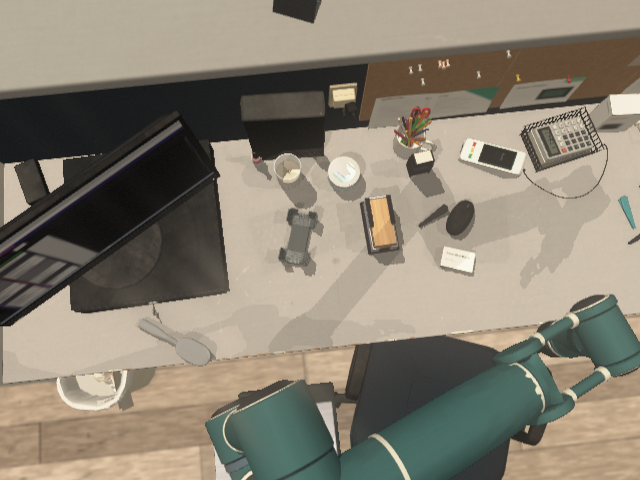

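View pics/scene0.png

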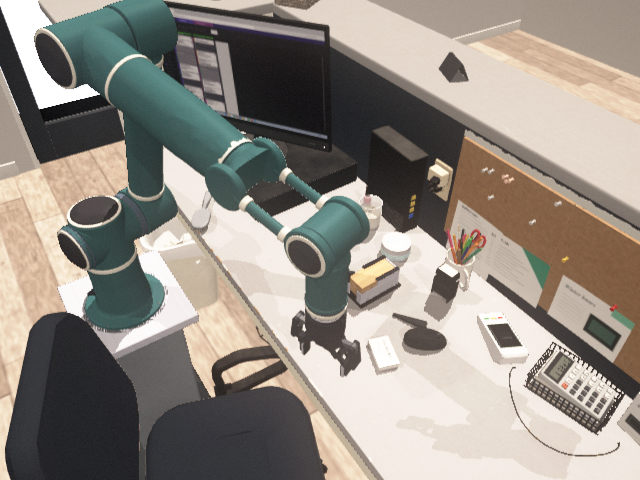

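The top view shows the dispenser at about (380,224) with its front facing down in the image, and the cradle at about (298,238). Next I'll take a close crop and masks.

```bash
cat > h.py <<'E'
from workcell import bot
import cv2,numpy as np
def ray(n,uv,z):
    c=bot.get_calibration(n); f=240/np.tan(np.radians(c['fov_y']/2)); R=np.array(c['R']);t=np.array(c['t'])
    uv=np.atleast_2d(uv).astype(float)
    d=np.c_[(uv[:,0]-c['cx'])/f,(uv[:,1]-c['cy'])/f,np.ones(len(uv))]@R
    o=-R.T@t
    return (o+d*((z-o[2])/d[:,2])[:,None])[:,:2]
def proj(n,X):
    c=bot.get_calibration(n); f=240/np.tan(np.radians(c['fov_y']/2))
    p=np.atleast_2d(X)@np.array(c['R']).T+np.array(c['t'])
    return np.c_[p[:,0]/p[:,2]*f+c['cx'],p[:,1]/p[:,2]*f+c['cy']]
def wood(im,roi):
    h=cv2.cvtColor(im,cv2.COLOR_BGR2HSV); m=cv2.inRange(h,(8,70,120),(28,255,255))
    k=np.zeros_like(m); x0,y0,x1,y1=roi; k[y0:y1,x0:x1]=m[y0:y1,x0:x1]
    c=max(cv2.findContours(k,cv2.RETR_EXTERNAL,cv2.CHAIN_APPROX_NONE)[0],key=cv2.contourArea)
    return c
E
python3 - <<'E'
from h import *
a=cv2.imread('pics/top0.png'); b=cv2.imread('pics/scene0.png')
c1=cv2.resize(a[180:280,265:415],None,fx=5,fy=5,interpolation=cv2.INTER_CUBIC)
cv2.imwrite('pics/c1.png',c1)
cv2.imwrite('pics/c2.png',cv2.resize(b[245:320,330:410],None,fx=8,fy=8,interpolation=cv2.INTER_CUBIC)[:, :])
c=wood(a,(350,180,410,260)); w=ray('top',c[:,0,:],0.066)
r=cv2.minAreaRect((w*1000).astype(np.float32)); print(r,cv2.minAreaRect(c),cv2.boxPoints(r))
E
```

```text
((606.0352783203125, -345.1061096191406), (131.2781982421875, 62.08932113647461), 2.329172134399414) ((381.2162170410156, 221.2973175048828), (47.34690856933594, 23.015857696533203), 80.53767395019531) [[ 539.1887  -316.7547 ]
 [ 541.71204 -378.79272]
 [ 672.88184 -373.45752]
 [ 670.3585  -311.4195 ]]
```

View pics/c1.png

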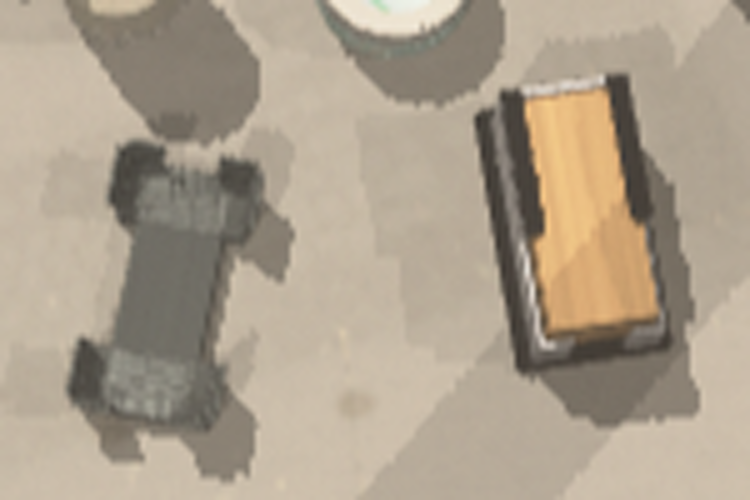

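View pics/c2.png

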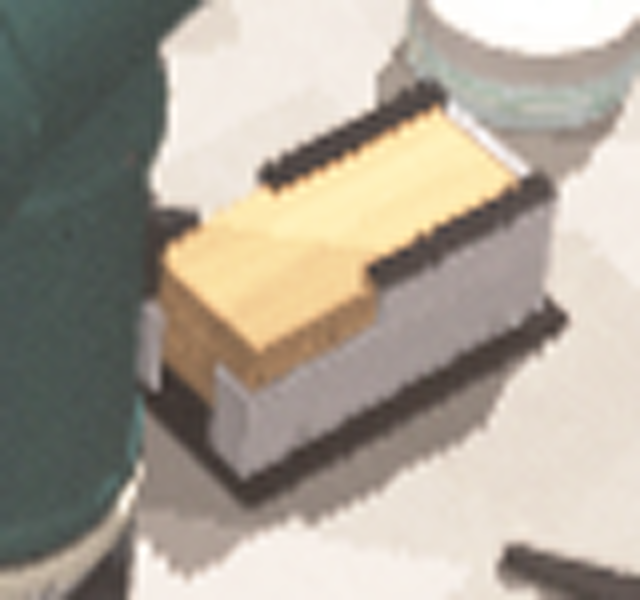

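```bash
cat > m.py <<'E'
from h import *
def cen_rows(m,rows):
    o=[]
    for r in rows:
        c=np.where(m[r])[0]
        if len(c): o.append(((c.min()+c.max())/2,r,c.max()-c.min()+1))
    return np.array(o)
def cradle(a):
    i=a.astype(int); m=((i[...,2]-i[...,0])<12)&(i.sum(2)<420)
    k=np.zeros(m.shape,np.uint8); k[200:275,270:330]=m[200:275,270:330]*255
    n,l,s,_=cv2.connectedComponentsWithStats(k); j=1+s[1:,4].argmax(); return (l==j)
E
python3 - <<'E'
from m import *
a=cv2.imread('pics/top0.png')
c=wood(a,(350,180,410,260)); m=np.zeros(a.shape[:2],np.uint8); cv2.drawContours(m,[c],-1,1,-1)
for rows,z in((range(200,221),.068),(range(229,242),.066)):
    q=cen_rows(m,rows); w=ray('top',q[:,:2],z); p=np.polyfit(w[:,0],w[:,1],1); print(q[:,2],p,np.degrees(np.arctan(p[0])),w[0],w[-1])
print('rows',np.where(m.any(1))[0][[0,-1]], ray('top',[[265+547.5/5-.5,180+333/5-.5],[265+661/5-.5,180+317/5-.5]],.066))
k=cradle(a); cv2.imwrite('pics/ck.png',cv2.resize(k[195:280,265:335].astype(np.uint8)*255,None,fx=6,fy=6,interpolation=0))
q=cen_rows(k,range(228,249)); print(q); w=ray('top',q[:,:2],.014); p=np.polyfit(w[:,0],w[:,1],1); print(p,np.degrees(np.arctan(p[0])))
print(ray('top',[[265+168.5/5-.5,180+294.5/5-.5]],.014))
# corner tops guess
pts=np.array([[115,150],[262,165],[72,385],[222,425.]]);print(ray('top',(pts+.5)/5-.5+[265,180],.037))
E
```

```text
[17. 17. 18. 18. 18. 18. 17. 17. 18. 18. 18. 18. 18. 17. 18. 17. 17. 17.
 17. 17. 18.] [ 0.03975465 -0.37058996] 2.276575045225336 [ 0.66522814 -0.34447986] [ 0.60860673 -0.34663565]
[24. 23. 23. 23. 23. 23. 24. 24. 23. 23. 23. 24. 24.] [ 0.02342182 -0.36012882] 1.341726176305623 [ 0.58399378 -0.34633562] [ 0.55063733 -0.34734637]
rows [197 246] [[ 0.53983205 -0.31749942]
 [ 0.5419443  -0.37924254]]
[[299.5 228.   16. ]
 [299.  229.   15. ]
 [299.5 230.   14. ]
 [300.  231.   17. ]
 [299.5 232.   18. ]
 [299.5 233.   14. ]
 [299.  234.   13. ]
 [299.  235.   13. ]
 [299.  236.   15. ]
 [298.  237.   15. ]
 [298.5 238.   16. ]
 [297.  239.   15. ]
 [298.5 240.   14. ]
 [298.  241.   13. ]
 [300.  242.   11. ]
 [300.  243.    9. ]
 [299.5 244.   12. ]
 [298.5 245.   10. ]
 [298.5 246.   12. ]
 [298.5 247.   14. ]
 [298.  248.   11. ]]
[-0.14689078 -0.03150251] -8.356461521499071
[[ 0.59365615 -0.11677536]]
[[ 0.67310265 -0.09607365]
 [ 0.65580722 -0.17617096]
 [ 0.54408337 -0.06003661]
 [ 0.51336147 -0.13895632]]
```

View pics/ck.png

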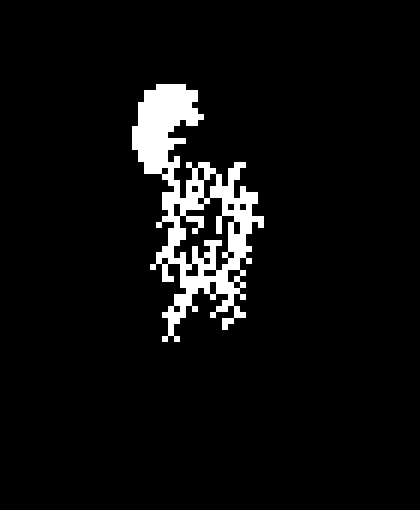

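Request:
play_rows([
  {"translation":[0,0,0],"spin":-1},
  {"translation":[0,0,0],"spin":0},
], jaw=1, force=50)

```text
time: 0.3
tool_pos: [0.2526, -0.6255, 0.2088]
tcp_rot: [-3.053, -0.733, 0.0]
wrist_force: [-1.2, -0.0, -0.9]
width: 1.0
```

```bash
cat > g.py <<'E'
import sys
from h import *
from scipy.spatial.transform import Rotation as Ro
def need(x,y,z,hd):
    s=bot.read_state(); R=Ro.from_rotvec(s['tcp_rot']).as_matrix(); h=np.degrees(np.arctan2(R[1,0],R[0,0]))
    d=np.array([x,y,z])-s['tool_pos']; a=np.radians(hd)
    X=np.array([np.cos(a),np.sin(a),0]);Y=np.array([np.sin(a),-np.cos(a),0])
    print('t',round(s['time'],2),'pos',s['tool_pos'].round(4),'head',h.round(2),'tilt',np.degrees(np.arccos(-R[2,2])).round(2),'w',round(s['width'],3),'F',s['wrist_force'].round(1))
    print('spin units',((h-hd)/5).round(2),'then shift',[round(float(v),4) for v in (X@d,Y@d,-d[2])])
if __name__=='__main__': need(*map(float,sys.argv[1:]))
E
python3 g.py .565 -.347 .21 2.2
```

```text
t 0.3 pos [ 0.2526 -0.6255  0.2088] head 27.01 tilt 0.08 w 1.0 F [-1.2 -0.  -0.9]
spin units 4.96 then shift [0.3229, -0.2663, -0.0012]
```

Positive spin lowers the heading, as I predicted.

Request:
play_rows([
  {"translation":[0,0,0],"spin":1},
  {"translation":[0,0,0],"spin":1},
  {"translation":[0,0,0],"spin":1},
  {"translation":[0,0,0],"spin":1},
  {"translation":[0,0,0],"spin":0.96},
])

```text
time: 0.8
tool_pos: [0.2527, -0.6256, 0.2091]
tcp_rot: [-3.14, -0.051, 0.0]
wrist_force: [0.8, 0.2, -0.4]
width: 1.001
```

Request:
play_rows([
  {"translation":[0.02,-0.016,0],"spin":0},
  {"translation":[0.034,-0.028,0],"spin":0},
  {"translation":[0.036,-0.03,0],"spin":0},
  {"translation":[0.036,-0.03,0],"spin":0},
  {"translation":[0.036,-0.03,0],"spin":0},
])

```text
time: 1.3
tool_pos: [0.4104, -0.4844, 0.2093]
tcp_rot: [-3.141, -0.056, 0.0]
wrist_force: [0.9, -0.6, 0.3]
width: 1.001
```

Request:
play_rows([
  {"translation":[0.036,-0.03,0],"spin":0},
  {"translation":[0.036,-0.03,0],"spin":0},
  {"translation":[0.036,-0.03,0],"spin":0},
  {"translation":[0.034,-0.027,0],"spin":0},
  {"translation":[0.019,-0.0153,0],"spin":0},
])

```text
time: 1.8
tool_pos: [0.5676, -0.3446, 0.2092]
tcp_rot: [-3.14, -0.06, -0.001]
wrist_force: [-0.5, -1.2, 0.1]
width: 0.997
```

Request:
play_rows([
  {"translation":[0,0,0.02],"spin":0},
  {"translation":[0,0,0.03],"spin":0},
  {"translation":[0,0,0.02],"spin":0},
  {"translation":[0,0,0],"spin":0},
  {"translation":[0,0,0],"spin":0},
])

```text
time: 2.3
tool_pos: [0.565, -0.3473, 0.1393]
tcp_rot: [-3.14, -0.058, 0.002]
wrist_force: [0.2, 0.5, 0.4]
width: 1.001
```

```bash
python3 g.py .565 -.347 .046 2.2; python3 - <<'E'
from h import *
a=bot.read_camera('top');b=bot.read_camera('scene');cv2.imwrite('pics/top1.png',a);cv2.imwrite('pics/scene1.png',b)
x=cv2.resize(a[185:285,265:415],None,fx=5,fy=5,interpolation=cv2.INTER_CUBIC)[:,:400]
print(proj('scene',[[.56,-.347,.066],[.594,-.117,.02]]))
y=cv2.resize(b[205:305,290:370],None,fx=5,fy=5,interpolation=cv2.INTER_CUBIC)
cv2.imwrite('pics/c3.png',np.hstack([x,y]))
E
```

```text
t 2.3 pos [ 0.565  -0.3473  0.1393] head 2.13 tilt 0.07 w 1.001 F [0.2 0.5 0.4]
spin units -0.01 then shift [-0.0, -0.0003, 0.0933]
[[359.6721543  279.22069646]
 [323.5607756  240.98926979]]
```

View pics/c3.png

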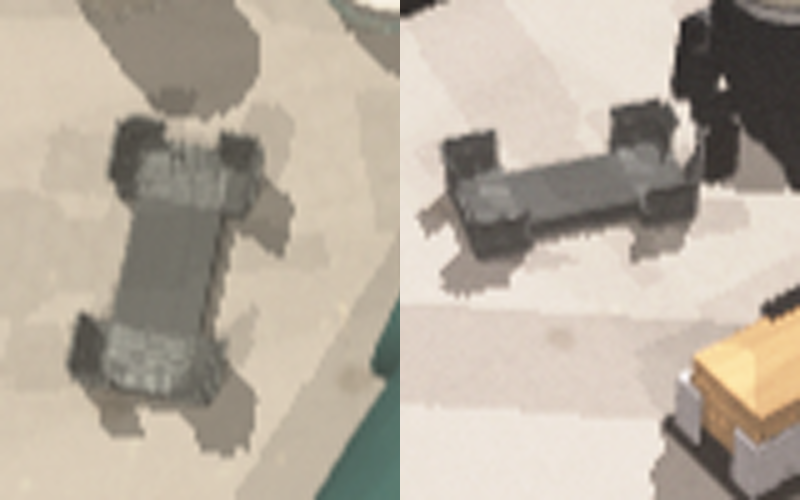

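```bash
python3 - <<'E'
from h import *
print(ray('scene',[[325.1,242.1]],.014))
print(ray('scene',[[348.5,276.9],[362.9,287.9]],.066))
# free front right corner in c2 : front-left(163,262) front-right(258,352) rear-right end(525,183) rear-left (440,108)
print(ray('scene',(np.array([[163,262],[258,352],[525,183],[440,108.]])+.5)/8-.5+[330,245],.066))
E
```

```text
[[ 0.59891626 -0.11845797]]
[[ 0.53930933 -0.32262344]
 [ 0.54761531 -0.378284  ]]
[[ 0.54172085 -0.32613036]
 [ 0.54364152 -0.37862474]
 [ 0.67256401 -0.36526314]
 [ 0.67156758 -0.31833781]]
```

Request:
play_rows([
  {"translation":[0,0,0.02],"spin":0},
  {"translation":[0,0,0.02],"spin":0},
  {"translation":[0,0,0.01],"spin":0},
  {"translation":[0,0,0],"spin":0},
])

```text
time: 2.8
tool_pos: [0.5646, -0.3472, 0.0888]
tcp_rot: [-3.14, -0.059, 0.002]
wrist_force: [-0.7, 0.4, -0.0]
width: 1.0
```

Request:
play_rows([
  {"translation":[0,0.001,0.02],"spin":0},
  {"translation":[0,0,0.015],"spin":0},
  {"translation":[0,0,0.008],"spin":0},
  {"translation":[0,0,0],"spin":0},
  {"translation":[0,0,0],"spin":0},
])

```text
time: 3.3
tool_pos: [0.5656, -0.3485, 0.0469]
tcp_rot: [3.141, 0.06, 0.0]
wrist_force: [0.8, -0.2, -0.3]
width: 1.002
```

Request:
play_rows([
  {"translation":[0,0,0],"spin":0},
  {"translation":[0,0,0],"spin":0},
  {"translation":[0,0,0],"spin":0},
], jaw=0.55, force=30)

```text
time: 3.6
tool_pos: [0.5658, -0.3487, 0.0473]
tcp_rot: [3.14, 0.06, 0.001]
wrist_force: [0.2, 0.2, -0.5]
width: 0.777
```

```bash
python3 g.py .565 -.348 .046 2.2; python3 - <<'E'
from h import *
a=bot.read_camera('top');b=bot.read_camera('scene')
x=cv2.resize(a[195:265,345:415],None,fx=5,fy=5,interpolation=cv2.INTER_CUBIC)
y=cv2.resize(b[240:310,335:415],None,fx=5,fy=5,interpolation=cv2.INTER_CUBIC)
cv2.imwrite('pics/c4.png',np.hstack([x,y]))
E
```

```text
t 3.6 pos [ 0.5658 -0.3487  0.0473] head 2.19 tilt 0.06 w 0.777 F [ 0.2  0.2 -0.5]
spin units -0.0 then shift [-0.0008, -0.0007, 0.0013]
```

View pics/c4.png

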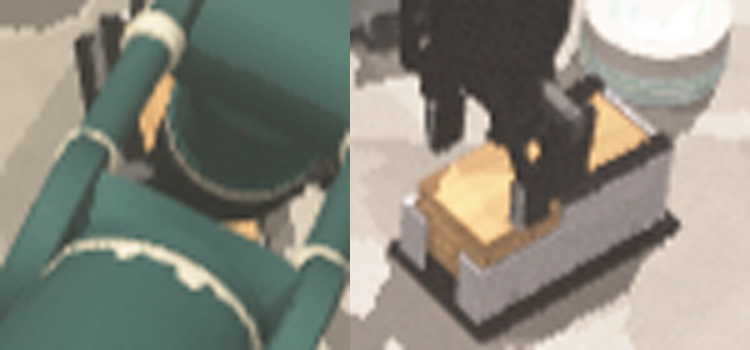

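Request:
play_rows([
  {"translation":[0,0,0],"spin":0},
  {"translation":[0,0,0],"spin":0},
  {"translation":[0,0,0],"spin":0},
  {"translation":[0,0,0],"spin":0},
], jaw=-1, force=50)

```text
time: 4.1
tool_pos: [0.5654, -0.3484, 0.0465]
tcp_rot: [-3.141, -0.06, 0.0]
wrist_force: [0.4, 0.4, -0.3]
width: 0.094
```

```bash
python3 g.py .565 -.348 .046 2.2
```

```text
t 4.1 pos [ 0.5654 -0.3484  0.0465] head 2.19 tilt 0.0 w 0.094 F [ 0.4  0.4 -0.3]
spin units -0.0 then shift [-0.0003, -0.0004, 0.0005]
```

```bash
python3 g.py .565 -.348 .046 2.2; python3 - <<'E'
from h import *
b=bot.read_camera('scene')
y=cv2.resize(b[230:310,315:415],None,fx=7,fy=7,interpolation=cv2.INTER_CUBIC)
cv2.imwrite('pics/c5.png',y)
E
```

```text
t 4.1 pos [ 0.5654 -0.3484  0.0465] head 2.19 tilt 0.0 w 0.094 F [ 0.4  0.4 -0.3]
spin units -0.0 then shift [-0.0003, -0.0004, 0.0005]
```

View pics/c5.png

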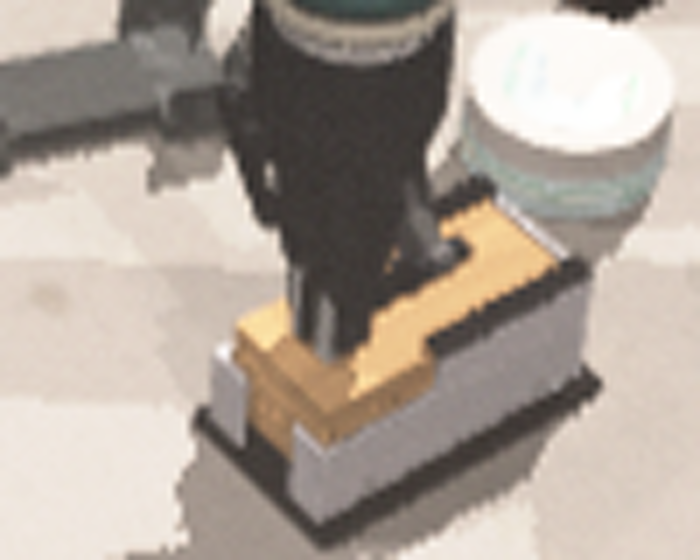

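```bash
python3 - <<'E'
from h import *
for z in(.0465,.066,.08,.1): print(z,proj('scene',[[.5654,-.3484,z]]), (proj('scene',[[.5654,-.3484,z]])-[315,230])*7)
for n in('scene','top'): c=bot.get_calibration(n);print(-np.array(c['R']).T@c['t'])
s=bot.read_state();print(s['q'],s['wrist_force'],s['torque'],s['joint_torque'])
E
```

```text
0.0465 [[361.13419012 283.6091485 ]] [[322.93933087 375.2640395 ]]
0.066 [[361.52893923 278.75537609]] [[325.70257459 341.28763262]]
0.08 [[361.81661445 275.21816709]] [[327.71630118 316.52716961]]
0.1 [[362.23391376 270.08712097]] [[330.63739631 280.6098468 ]]
[-0.10737348 -1.14262361  1.13019065]
[ 0.27202693 -0.13813279  1.54293006]
[-5.89838584e-01  3.81415139e-01  1.76864244e+00 -1.63540903e-05
  9.91690802e-01  9.42733204e-01] [-1.17593533 -0.62566899  0.72183973] [-0.05705963  0.01296577  0.00101598] [ 1.95291992e-03 -5.31955683e+01 -3.21630478e+01  4.24788768e-04
  1.78268674e-03 -1.11398327e-05]
```

```bash
python3 - <<'E'
from h import *
for y in(-.3487-.033,-.3487+.033):
  for z in(.055,.066,.075,.085): p=proj('scene',[[.5658-.011,y,z],[.5658+.011,y,z]]);print(round(y,3),z,p.round(1).tolist(),((p-[335,240])*5+[350,0]).round().tolist())
E
python3 g.py .565 -.348 .13 2.2
```

```text
-0.382 0.055 [[365.5, 290.4], [371.8, 287.1]] [[503.0, 252.0], [534.0, 236.0]]
-0.382 0.066 [[365.8, 287.6], [372.1, 284.4]] [[504.0, 238.0], [536.0, 222.0]]
-0.382 0.075 [[366.0, 285.3], [372.3, 282.1]] [[505.0, 227.0], [537.0, 211.0]]
-0.382 0.085 [[366.2, 282.8], [372.6, 279.6]] [[506.0, 214.0], [538.0, 198.0]]
-0.316 0.055 [[351.3, 276.0], [357.6, 273.0]] [[432.0, 180.0], [463.0, 165.0]]
-0.316 0.066 [[351.5, 273.3], [357.8, 270.2]] [[433.0, 166.0], [464.0, 151.0]]
-0.316 0.075 [[351.7, 271.0], [358.0, 268.0]] [[433.0, 155.0], [465.0, 140.0]]
-0.316 0.085 [[351.8, 268.4], [358.2, 265.4]] [[434.0, 142.0], [466.0, 127.0]]
t 4.15 pos [ 0.5653 -0.3484  0.0465] head 2.19 tilt 0.01 w 0.01 F [-1.2 -0.6  0.7]
spin units -0.0 then shift [-0.0003, -0.0004, -0.0835]
```

Request:
play_rows([
  {"translation":[0,0,-0.03],"spin":0},
  {"translation":[-0.03,0,-0.02],"spin":0},
  {"translation":[-0.045,0,0],"spin":0},
  {"translation":[-0.045,0,0],"spin":0},
  {"translation":[-0.02,0,0.02],"spin":0},
])

```text
time: 4.65
tool_pos: [0.4243, -0.3552, 0.0792]
tcp_rot: [3.137, 0.059, 0.004]
wrist_force: [0.1, -0.8, -0.2]
width: 0.001
```

Request:
play_rows([
  {"translation":[0,0,0.04],"spin":0},
  {"translation":[0,0,0.01],"spin":0},
  {"translation":[0,0,0],"spin":0},
  {"translation":[0,0,0],"spin":0},
])

```text
time: 5.05
tool_pos: [0.4265, -0.3543, 0.0274]
tcp_rot: [3.14, 0.061, 0.001]
wrist_force: [0.5, 0.4, -0.2]
width: 0.001
```

```bash
python3 g.py .42 -.355 .0 2.2; python3 - <<'E'
from h import *
b=bot.read_camera('scene'); s=bot.read_state();p=s['tool_pos']
q=proj('scene',[p,p+[0,0,.02],p+[0,0,.04]]);print(q)
u,v=q[0].round().astype(int); a=b[v-60:v+40,u-50:u+50]
cv2.imwrite('pics/c6.png',cv2.resize(a,None,fx=6,fy=6,interpolation=cv2.INTER_CUBIC))
E
```

```text
t 5.05 pos [ 0.4265 -0.3543  0.0274] head 2.22 tilt 0.06 w 0.001 F [ 0.5  0.4 -0.2]
spin units 0.0 then shift [-0.0066, 0.0005, 0.0274]
[[321.34903282 310.09134521]
 [321.40039742 305.18166055]
 [321.45272069 300.1803409 ]]
```

View pics/c6.png

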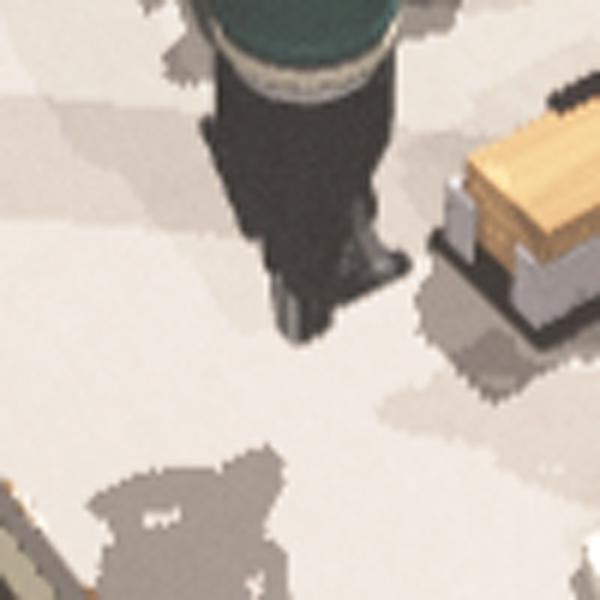

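Request:
play_rows([
  {"translation":[0,0,0.012],"spin":0},
  {"translation":[0,0,0.01],"spin":0},
  {"translation":[0,0,0],"spin":0},
])

```text
time: 5.4
tool_pos: [0.4245, -0.3526, 0.0029]
tcp_rot: [-3.139, -0.061, 0.004]
wrist_force: [-0.2, 0.0, -0.5]
width: -0.001
```

Request:
play_rows([
  {"translation":[0,0,0.004],"spin":0},
  {"translation":[0,0,0],"spin":0},
])

```text
time: 5.6
tool_pos: [0.4252, -0.3535, 0.0]
tcp_rot: [-3.14, -0.06, 0.001]
wrist_force: [-0.0, -0.2, 0.1]
width: -0.002
```

Request:
play_rows([
  {"translation":[0,0,0.003],"spin":0},
  {"translation":[0,0,0],"spin":0},
])

```text
time: 5.8
tool_pos: [0.4254, -0.3537, -0.0026]
tcp_rot: [-3.141, -0.06, 0.0]
wrist_force: [0.5, 0.3, -0.4]
width: 0.002
```

Request:
play_rows([
  {"translation":[0,0,0.004],"spin":0},
  {"translation":[0,0,0],"spin":0},
])

```text
time: 6.0
tool_pos: [0.4252, -0.3536, -0.0068]
tcp_rot: [-3.141, -0.06, 0.001]
wrist_force: [-0.3, -1.1, 0.1]
width: -0.003
```

Request:
play_rows([
  {"translation":[0,0,0.003],"spin":0},
  {"translation":[0,0,0],"spin":0},
])

```text
time: 6.2
tool_pos: [0.4252, -0.3536, -0.0098]
tcp_rot: [-3.141, -0.06, 0.001]
wrist_force: [0.2, 0.2, -0.6]
width: -0.002
```

Request:
play_rows([
  {"translation":[0,0,0.003],"spin":0},
  {"translation":[0,0,0],"spin":0},
])

```text
time: 6.4
tool_pos: [0.4252, -0.3535, -0.0129]
tcp_rot: [-3.141, -0.06, 0.001]
wrist_force: [-0.1, -0.7, 0.4]
width: 0.001
```

Request:
play_rows([
  {"translation":[0,0,0.003],"spin":0},
  {"translation":[0,0,0],"spin":0},
])

```text
time: 6.6
tool_pos: [0.4252, -0.3535, -0.0159]
tcp_rot: [-3.141, -0.06, 0.001]
wrist_force: [-0.4, -0.6, -0.1]
width: 0.001
```

Request:
play_rows([
  {"translation":[0,0,0.002],"spin":0},
  {"translation":[0,0,0],"spin":0},
])

```text
time: 6.8
tool_pos: [0.4253, -0.3536, -0.0177]
tcp_rot: [-3.141, -0.06, 0.001]
wrist_force: [0.4, 0.5, -0.4]
width: 0.001
```

Request:
play_rows([
  {"translation":[0,0,0.002],"spin":0},
  {"translation":[0,0,0],"spin":0},
])

```text
time: 7.0
tool_pos: [0.4253, -0.3536, -0.0197]
tcp_rot: [-3.141, -0.06, 0.0]
wrist_force: [0.2, 0.0, 0.0]
width: -0.002
```

Request:
play_rows([
  {"translation":[0,0,0.002],"spin":0},
  {"translation":[0,0,0],"spin":0},
])

```text
time: 7.2
tool_pos: [0.4255, -0.3538, -0.0215]
tcp_rot: [3.141, 0.06, 0.0]
wrist_force: [0.2, 0.1, -0.0]
width: -0.001
```

Request:
play_rows([
  {"translation":[0,0,0.002],"spin":0},
  {"translation":[0,0,0],"spin":0},
])

```text
time: 7.4
tool_pos: [0.4256, -0.3539, -0.0217]
tcp_rot: [-3.141, -0.06, 0.001]
wrist_force: [-3.7, 3.4, 13.4]
width: -0.001
```

Request:
play_rows([
  {"translation":[0,0,0.002],"spin":0},
  {"translation":[0,0,0],"spin":0},
])

```text
time: 7.6
tool_pos: [0.4256, -0.354, -0.0218]
tcp_rot: [-3.14, -0.06, 0.001]
wrist_force: [-8.0, 7.9, 27.2]
width: -0.001
```

Request:
play_rows([
  {"translation":[0,0,0.002],"spin":0},
  {"translation":[0,0,0],"spin":0},
])

```text
time: 7.8
tool_pos: [0.4256, -0.354, -0.0218]
tcp_rot: [-3.14, -0.06, 0.002]
wrist_force: [-12.6, 11.1, 41.9]
width: 0.005
```

Request:
play_rows([
  {"translation":[0,0,-0.03],"spin":0},
  {"translation":[0,0,-0.04],"spin":0},
  {"translation":[0.02,0,-0.04],"spin":0},
  {"translation":[0.04,0,-0.01],"spin":0},
  {"translation":[0.04,0,0],"spin":0},
], jaw=1)

```text
time: 8.3
tool_pos: [0.5283, -0.3517, 0.0968]
tcp_rot: [3.137, 0.058, 0.009]
wrist_force: [-0.3, -0.6, -0.2]
width: 0.845
```

Request:
play_rows([
  {"translation":[0.03,0,0],"spin":0},
  {"translation":[0.008,0,0],"spin":0},
  {"translation":[0,0,0],"spin":0},
  {"translation":[0,0,0],"spin":0},
])

```text
time: 8.7
tool_pos: [0.562, -0.3482, 0.0918]
tcp_rot: [-3.14, -0.06, 0.003]
wrist_force: [-0.0, -0.4, 0.2]
width: 1.001
```

```bash
python3 g.py .565 -.348 .0245 2.2
```

```text
t 8.7 pos [ 0.562  -0.3482  0.0918] head 2.19 tilt 0.13 w 1.001 F [-0.  -0.4  0.2]
spin units -0.0 then shift [0.003, -0.0001, 0.0673]
```

Request:
play_rows([
  {"translation":[0.001,0,0.02],"spin":0},
  {"translation":[0,0,0.025],"spin":0},
  {"translation":[0,0,0.015],"spin":0},
  {"translation":[0,0,0.0073],"spin":0},
  {"translation":[0,0,0],"spin":0},
])

```text
time: 9.2
tool_pos: [0.5627, -0.348, 0.0238]
tcp_rot: [-3.139, -0.059, 0.004]
wrist_force: [-0.6, 0.7, -0.2]
width: 1.002
```

Request:
play_rows([
  {"translation":[0,0,0],"spin":0},
  {"translation":[0,0,0],"spin":0},
  {"translation":[0,0,0],"spin":0},
  {"translation":[0,0,0],"spin":0},
], jaw=0.3, force=30)

```text
time: 9.6
tool_pos: [0.5652, -0.349, 0.0268]
tcp_rot: [3.14, 0.06, 0.003]
wrist_force: [-1.1, 0.7, 4.1]
width: 0.695
```

```bash
python3 g.py .565 -.348 .0245 2.2; python3 - <<'E'
from h import *
print(bot.read_state()['torque'])
b=bot.read_camera('scene')
y=cv2.resize(b[230:310,315:415],None,fx=7,fy=7,interpolation=cv2.INTER_CUBIC)
cv2.imwrite('pics/c7.png',y)
E
```

```text
t 9.6 pos [ 0.5652 -0.349   0.0268] head 2.19 tilt 0.12 w 0.695 F [-1.1  0.7  4.1]
spin units -0.0 then shift [-0.0001, -0.001, 0.0023]
[0.07109789 0.1557023  0.00329408]
```

View pics/c7.png

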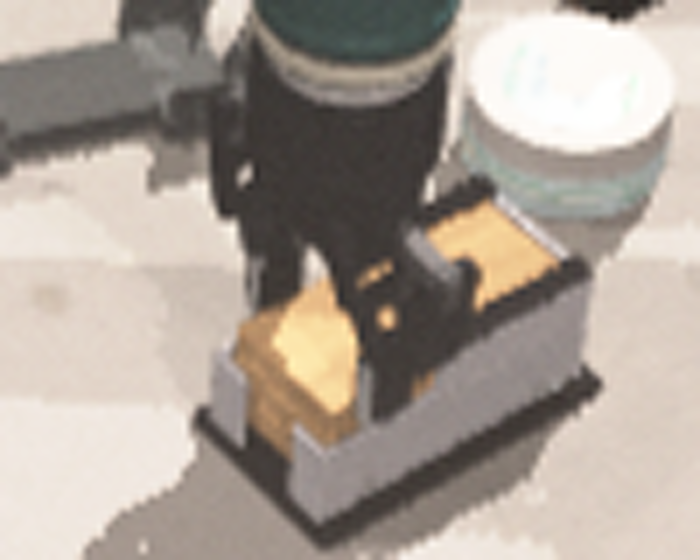

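Request:
play_rows([
  {"translation":[0,0,-0.002],"spin":0},
  {"translation":[0,0,0],"spin":0},
  {"translation":[0,0,0],"spin":0},
], jaw=-1, force=50)

```text
time: 9.95
tool_pos: [0.5651, -0.349, 0.0273]
tcp_rot: [3.14, 0.06, 0.002]
wrist_force: [3.7, -2.9, -2.2]
width: 0.685
```

```bash
python3 g.py .565 -.348 .0265 2.2
```

```text
t 9.95 pos [ 0.5651 -0.349   0.0273] head 2.19 tilt 0.1 w 0.685 F [ 3.7 -2.9 -2.2]
spin units -0.0 then shift [-0.0, -0.001, 0.0008]
```

Request:
play_rows([
  {"translation":[-0.006,0,0],"spin":0},
  {"translation":[-0.012,0,0],"spin":0},
  {"translation":[-0.015,0,0],"spin":0},
])

```text
time: 10.25
tool_pos: [0.5332, -0.3496, 0.0273]
tcp_rot: [3.141, 0.061, 0.005]
wrist_force: [4.5, 0.5, -1.6]
width: 0.688
```

```bash
python3 g.py .565 -.348 .0265 2.2
```

```text
t 10.25 pos [ 0.5332 -0.3496  0.0273] head 2.21 tilt 0.19 w 0.688 F [ 4.5  0.5 -1.6]
spin units 0.0 then shift [0.0318, -0.0003, 0.0008]
```

Request:
play_rows([
  {"translation":[-0.016,0,0],"spin":0},
  {"translation":[-0.017,0,0],"spin":0},
  {"translation":[-0.017,0,0],"spin":0},
  {"translation":[-0.012,0,-0.018],"spin":0},
  {"translation":[-0.02,0,-0.02],"spin":0},
])

```text
time: 10.75
tool_pos: [0.4471, -0.3515, 0.0642]
tcp_rot: [-3.138, -0.061, 0.006]
wrist_force: [-0.7, -0.3, -0.1]
width: 0.689
```

Request:
play_rows([
  {"translation":[-0.02,0,-0.005],"spin":0},
  {"translation":[-0.02,0,0],"spin":0},
  {"translation":[-0.01,0,0],"spin":0},
  {"translation":[0,0,0],"spin":0},
])

```text
time: 11.15
tool_pos: [0.3973, -0.354, 0.0695]
tcp_rot: [-3.139, -0.058, 0.003]
wrist_force: [0.7, 0.2, -1.6]
width: 0.683
```

```bash
python3 g.py .42 -.25 .0265 2.2; python3 - <<'E'
from h import *
a=bot.read_camera('top');b=bot.read_camera('scene')
cv2.imwrite('pics/top2.png',a);cv2.imwrite('pics/scene2.png',b)
x=cv2.resize(a[180:330,300:440],None,fx=3,fy=3,interpolation=cv2.INTER_CUBIC)
y=cv2.resize(b[220:370,270:395],None,fx=3,fy=3,interpolation=cv2.INTER_CUBIC)
cv2.imwrite('pics/c8.png',np.hstack([x,y]))
E
```

```text
t 11.15 pos [ 0.3973 -0.354   0.0695] head 2.11 tilt 0.16 w 0.683 F [ 0.7  0.2 -1.6]
spin units -0.02 then shift [0.0267, -0.103, 0.043]
```

View pics/c8.png

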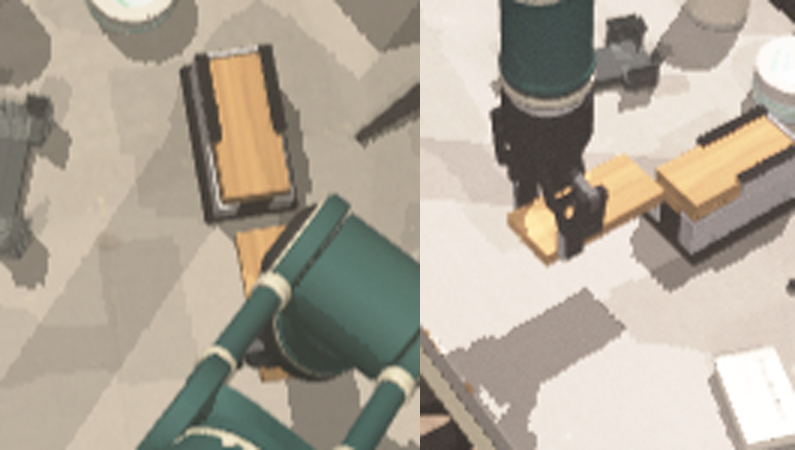

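Request:
play_rows([
  {"translation":[0,-0.015,0],"spin":0.9},
  {"translation":[0,-0.02,0],"spin":0.9},
  {"translation":[0,-0.02,0],"spin":0.9},
  {"translation":[0,-0.015,0],"spin":0.84},
  {"translation":[0,0,0],"spin":0},
])

```text
time: 11.75
tool_pos: [0.4056, -0.2835, 0.0699]
tcp_rot: [-3.112, 0.421, 0.001]
wrist_force: [-0.6, -0.3, -1.3]
width: 0.687
```

```bash
python3 g.py .42 -.239 -.018 -15.6
```

```text
t 11.75 pos [ 0.4056 -0.2835  0.0699] head -15.39 tilt 0.08 w 0.687 F [-0.6 -0.3 -1.3]
spin units 0.04 then shift [0.0019, -0.0467, 0.0879]
```

Request:
play_rows([
  {"translation":[0,-0.02,0.01],"spin":0.04},
  {"translation":[0,-0.02,0.02],"spin":0},
  {"translation":[0.002,-0.007,0.025],"spin":0},
  {"translation":[0,0,0.02],"spin":0},
  {"translation":[0,0,0.009],"spin":0},
])

```text
time: 12.25
tool_pos: [0.4189, -0.2399, -0.0157]
tcp_rot: [-3.112, 0.425, 0.004]
wrist_force: [0.4, 0.2, -0.4]
width: 0.685
```

Request:
play_rows([
  {"translation":[0,0,0.002],"spin":0},
  {"translation":[0,0,0],"spin":0},
  {"translation":[0,0,0],"spin":0},
])

```text
time: 12.55
tool_pos: [0.4206, -0.2415, -0.0147]
tcp_rot: [3.111, -0.429, 0.003]
wrist_force: [0.4, 0.5, -1.1]
width: 0.688
```

```bash
python3 g.py .42 -.239 -.023 -15.6
```

```text
t 12.55 pos [ 0.4206 -0.2415 -0.0147] head -15.71 tilt 0.11 w 0.688 F [ 0.4  0.5 -1.1]
spin units -0.02 then shift [-0.0013, -0.0022, 0.0083]
```

Request:
play_rows([
  {"translation":[0,0,0.004],"spin":0},
  {"translation":[0,0,0],"spin":0},
])

```text
time: 12.75
tool_pos: [0.4198, -0.2408, -0.0194]
tcp_rot: [3.112, -0.43, 0.001]
wrist_force: [0.3, 1.9, -0.7]
width: 0.688
```

Request:
play_rows([
  {"translation":[0,0,0.0025],"spin":0},
  {"translation":[0,0,0],"spin":0},
])

```text
time: 12.95
tool_pos: [0.4194, -0.2404, -0.0223]
tcp_rot: [-3.112, 0.429, 0.0]
wrist_force: [0.0, -0.6, -1.1]
width: 0.688
```

Request:
play_rows([
  {"translation":[0,0,0.001],"spin":0},
  {"translation":[0,0,0],"spin":0},
])

```text
time: 13.15
tool_pos: [0.4197, -0.2405, -0.0231]
tcp_rot: [3.112, -0.429, 0.0]
wrist_force: [0.2, -0.3, -0.1]
width: 0.685
```

Request:
play_rows([
  {"translation":[0,0,0.001],"spin":0},
  {"translation":[0,0,0],"spin":0},
])

```text
time: 13.35
tool_pos: [0.4197, -0.2406, -0.0232]
tcp_rot: [-3.112, 0.429, 0.001]
wrist_force: [-3.5, 2.3, 10.1]
width: 0.684
```

```bash
python3 g.py .42 -.239 -.023 -15.6;  python3 -c "
from h import *
print(bot.read_state()['torque'])"
```

```text
t 13.35 pos [ 0.4197 -0.2406 -0.0232] head -15.7 tilt 0.03 w 0.684 F [-3.5  2.3 10.1]
spin units -0.02 then shift [-0.0001, -0.0016, -0.0002]
[ 0.14046008  0.62645043 -0.05916499]
```

Request:
play_rows([
  {"translation":[0,0,-0.001],"spin":0},
  {"translation":[0,0,0],"spin":0},
])

```text
time: 13.55
tool_pos: [0.4199, -0.2407, -0.0231]
tcp_rot: [3.112, -0.429, 0.001]
wrist_force: [0.5, 0.4, -0.7]
width: 0.684
```

Request:
play_rows([
  {"translation":[0,0,0],"spin":0},
  {"translation":[0,0,0],"spin":0},
  {"translation":[0,0,0],"spin":0},
  {"translation":[0,0,0],"spin":0},
], jaw=1, force=40)

```text
time: 13.95
tool_pos: [0.4196, -0.2405, -0.0233]
tcp_rot: [-3.112, 0.429, 0.0]
wrist_force: [-1.2, -0.4, 0.4]
width: 0.995
```

Request:
play_rows([
  {"translation":[0,0,-0.02],"spin":0},
  {"translation":[0,0,-0.04],"spin":0},
  {"translation":[0,0,-0.04],"spin":0},
  {"translation":[0,0.04,-0.04],"spin":0},
  {"translation":[0,0.05,-0.03],"spin":0},
])

```text
time: 14.45
tool_pos: [0.3995, -0.3162, 0.1408]
tcp_rot: [3.111, -0.424, 0.005]
wrist_force: [1.0, -0.5, -0.4]
width: 0.998
```

Request:
play_rows([
  {"translation":[0,0.05,0],"spin":0},
  {"translation":[0,0.05,0],"spin":0},
  {"translation":[0,0.04,0],"spin":0},
  {"translation":[0,0,0],"spin":0},
  {"translation":[0,0,0],"spin":0},
])

```text
time: 14.95
tool_pos: [0.3599, -0.4509, 0.1374]
tcp_rot: [-3.11, 0.433, 0.001]
wrist_force: [1.1, -0.1, -0.3]
width: 1.002
```

```bash
python3 g.py .459 -.25 .05 -15.6; python3 - <<'E'
from h import *
a=bot.read_camera('top');b=bot.read_camera('scene')
cv2.imwrite('pics/top3.png',a);cv2.imwrite('pics/scene3.png',b)
print(proj('top',[[.459,-.25,.016]]),proj('scene',[[.459,-.25,.016]]))
for n,roi in(('top',(310,250,375,310)),('scene',(260,250,345,340))):
    im=a if n=='top' else b
    c=wood(im,roi); print(n,cv2.contourArea(c),cv2.minAreaRect(ray(n,c[:,0,:],.016).astype(np.float32)*1000), cv2.boundingRect(c))
x=cv2.resize(a[190:310,270:380],None,fx=5,fy=5,interpolation=cv2.INTER_CUBIC)
cv2.imwrite('pics/c9.png',x)
for p in [(298,238),(298,226),(298,250),(300,238),(292,215),(285,238),(310,238),(322,225),(318,260)]: print(p,a[p[1],p[0]])
E
```

```text
t 14.95 pos [ 0.3599 -0.4509  0.1374] head -15.84 tilt 0.07 w 1.002 F [ 1.1 -0.1 -0.3]
spin units -0.05 then shift [0.0414, -0.2202, 0.0874]
[[351.54595514 281.00693618]] [[310.34386765 284.96396073]]
top 986.5 ((459.4545593261719, -251.9331512451172), (59.95705795288086, 132.2159881591797), 75.33323669433594) (339, 256, 28, 51)
scene 361.5 ((425.422607421875, -247.1147918701172), (72.5614242553711, 66.34278869628906), 75.25448608398438) (287, 278, 26, 23)
(298, 238) [102 111 113]
(298, 226) [102 110 114]
(298, 250) [104 114 117]
(300, 238) [104 112 115]
(292, 215) [73 81 83]
(285, 238) [158 177 190]
(310, 238) [116 131 140]
(322, 225) [119 131 141]
(318, 260) [172 191 205]
```

```bash
cat > prof.py <<'E'
from h import *
def prof(im,n,c,yaw,axis,along,across,z):
    a=np.radians(yaw);X=np.array([np.cos(a),np.sin(a)]);Y=np.array([-np.sin(a),np.cos(a)])
    if axis=='y': X,Y=Y,X
    g=np.array([[np.r_[np.array(c)+s*X+t*Y,z] for t in across] for s in along])
    p=proj(n,g.reshape(-1,3)).astype(np.float32).reshape(len(along),len(across),2)
    v=cv2.remap(im,p[...,0],p[...,1],cv2.INTER_LINEAR).astype(float)
    return v.mean(1)
E
python3 - <<'E'
from prof import *
a=cv2.imread('pics/top3.png');b=cv2.imread('pics/scene3.png');C=(.5963,-.1176)
i=a.astype(float)
k=cv2.GaussianBlur(a,(0,0),1).astype(float); m=((k[...,2]/k[...,0]<1.155)&(k[...,0]<130)).astype(np.uint8)
q=[]
for r in range(228,249):
    c=np.where(m[r,280:325])[0]+280; q.append(((c.min()+c.max())/2,r,np.ptp(c)+1))
q=np.array(q);print(q[:,2]);w=ray('top',q[:,:2],.014);P=np.polyfit(w[:,0],w[:,1],1);print('yaw',np.degrees(np.arctan(P[0])),'y at .5963',np.polyval(P,.5963))
for n,im in(('top',a),('scene',b)):
    S=np.arange(-.09,.0901,.005)
    v=prof(im,n,C,-15.6,'x',S,np.arange(-.012,.0121,.003),.014);print(n,'x',[(int(round(s*1000)),int(x.mean())) for s,x in zip(S,v)])
    S=np.arange(-.04,.0401,.0025)
    v=prof(im,n,C,-15.6,'y',S,np.arange(-.02,.0201,.004),.014);print(n,'y',[(round(s*1000,1),int(x.mean()),round(x[2]/x[0],2)) for s,x in zip(S,v)])
E
```

```text
[18. 17. 17. 18. 18. 18. 18. 17. 18. 18. 17. 17. 18. 18. 18. 18. 18. 18.
 18. 18. 18.]
yaw -18.208672444725124 y at .5963 -0.11735966670309157
top x [(-90, 161), (-85, 159), (-80, 124), (-75, 101), (-70, 133), (-65, 142), (-60, 135), (-55, 136), (-50, 137), (-45, 135), (-40, 123), (-35, 110), (-30, 109), (-25, 109), (-20, 109), (-15, 109), (-10, 109), (-5, 109), (0, 109), (5, 109), (10, 109), (15, 109), (20, 109), (25, 109), (30, 109), (35, 114), (40, 127), (45, 127), (50, 126), (55, 122), (60, 115), (65, 114), (70, 137), (75, 166), (80, 178), (85, 153), (90, 124)]
top y [(np.float64(-40.0), 184, np.float64(1.2)), (np.float64(-37.5), 185, np.float64(1.2)), (np.float64(-35.0), 185, np.float64(1.2)), (np.float64(-32.5), 156, np.float64(1.2)), (np.float64(-30.0), 126, np.float64(1.2)), (np.float64(-27.5), 109, np.float64(1.2)), (np.float64(-25.0), 93, np.float64(1.18)), (np.float64(-22.5), 100, np.float64(1.13)), (np.float64(-20.0), 108, np.float64(1.12)), (np.float64(-17.5), 109, np.float64(1.12)), (np.float64(-15.0), 109, np.float64(1.11)), (np.float64(-12.5), 109, np.float64(1.11)), 
[... 1993 characters left out ...]
p.float64(0.0), 75, np.float64(0.9)), (np.float64(2.5), 75, np.float64(0.9)), (np.float64(5.0), 75, np.float64(0.9)), (np.float64(7.5), 75, np.float64(0.9)), (np.float64(10.0), 75, np.float64(0.9)), (np.float64(12.5), 75, np.float64(0.9)), (np.float64(15.0), 75, np.float64(0.89)), (np.float64(17.5), 75, np.float64(0.9)), (np.float64(20.0), 75, np.float64(0.89)), (np.float64(22.5), 75, np.float64(0.89)), (np.float64(25.0), 75, np.float64(0.89)), (np.float64(27.5), 75, np.float64(0.89)), (np.float64(30.0), 75, np.float64(0.89)), (np.float64(32.5), 75, np.float64(0.89)), (np.float64(35.0), 75, np.float64(0.88)), (np.float64(37.5), 75, np.float64(0.88)), (np.float64(40.0), 74, np.float64(0.89))]
```

```bash
python3 - <<'E'
from prof import *
C=(.595,-.1163)
ims={'top':cv2.imread('pics/top3.png'),'scene':cv2.imread('pics/scene1.png')}
S=np.arange(-.04,.0401,.001)
for n,im in ims.items():
  for yaw in(-15.6,-17.5):
    for x0 in(-.03,-.015,0,.015,.03):
      v=prof(im,n,C,yaw,'y',S,np.arange(x0-.006,x0+.0061,.003),.014); r=v[:,2]/v[:,0]
      i0=40; base=np.median(r[30:51]); thr=base+.045
      L=next((S[i] for i in range(i0,81) if r[i]>thr),None);Rr=next((S[i] for i in range(i0,-1,-1) if r[i]>thr),None)
      print(n,yaw,x0,round(base,3),L,Rr,None if L is None or Rr is None else round((L+Rr)*500,1))
    for y0 in (-.012,0,.012):
      T=np.arange(-.06,.0601,.002);v=prof(im,n,C,yaw,'x',T,np.arange(y0-.006,y0+.0061,.003),.014).mean(1)
      print('  x',y0,[int(q) for q in v[:18]],[int(q) for q in v[-18:]])
E
```

```text
top -15.6 -0.03 1.115 0.026000000000000058 -0.024999999999999988 0.5
top -15.6 -0.015 1.112 0.025000000000000057 -0.024999999999999988 0.0
top -15.6 0 1.113 0.025000000000000057 -0.024999999999999988 0.0
top -15.6 0.015 1.115 0.024000000000000056 -0.02599999999999999 -1.0
top -15.6 0.03 1.112 0.025000000000000057 -0.02599999999999999 -0.5
  x -0.012 [128, 130, 133, 133, 128, 132, 134, 134, 134, 134, 128, 119, 114, 111, 110, 109, 109, 109] [108, 108, 108, 108, 108, 112, 119, 125, 126, 126, 125, 125, 125, 125, 125, 121, 117, 113]
  x 0 [136, 136, 136, 139, 136, 135, 136, 132, 132, 132, 130, 121, 115, 112, 110, 110, 110, 110] [109, 109, 110, 109, 109, 113, 119, 124, 127, 128, 128, 127, 125, 125, 122, 120, 118, 117]
  x 0.012 [127, 131, 134, 135, 134, 134, 140, 142, 139, 137, 134, 125, 115, 110, 109, 109, 108, 109] [109, 109, 109, 109, 109, 110, 116, 124, 128, 128, 125, 124, 126, 125, 123, 125, 128, 129]
top -17.5 -0.03 1.116 0.025000000000000057 -0.02599999999999999 -0.5
top -17.5 -0.015 1.111 0.025000000000000057 -0.02599999999999999 -0.5
top -17.5 0 1.113 0.025000000000000057 -0.02499
[... 1870 characters left out ...]
0.015 1.079 0.02700000000000006 -0.029999999999999992 -1.5
scene -17.5 0.03 1.075 0.02800000000000006 -0.024999999999999988 1.5
  x -0.012 [120, 122, 123, 120, 116, 112, 109, 114, 123, 129, 125, 120, 113, 110, 110, 117, 122, 124] [115, 116, 116, 116, 115, 116, 122, 129, 132, 126, 118, 111, 106, 107, 108, 109, 110, 109]
  x 0 [126, 127, 127, 128, 132, 136, 138, 140, 141, 141, 141, 134, 127, 125, 124, 123, 124, 124] [116, 116, 117, 118, 119, 121, 125, 127, 128, 129, 130, 131, 132, 132, 131, 127, 124, 123]
  x 0.012 [122, 125, 133, 142, 144, 144, 144, 144, 144, 143, 141, 134, 125, 123, 122, 123, 122, 121] [116, 117, 120, 121, 121, 124, 131, 139, 141, 141, 140, 137, 132, 130, 129, 127, 124, 122]
```

```bash
python3 g.py .460 -.252 .0 -15.6
```

```text
t 15.05 pos [ 0.3605 -0.4493  0.1373] head -15.69 tilt 0.09 w 0.998 F [ 0.1 -1.  -0.8]
spin units -0.02 then shift [0.0428, -0.2168, 0.1373]
```

Request:
play_rows([
  {"translation":[0.008,-0.03,0],"spin":0},
  {"translation":[0.01,-0.05,0],"spin":0},
  {"translation":[0.01,-0.05,0],"spin":0},
  {"translation":[0.01,-0.05,0.01],"spin":0},
  {"translation":[0.005,-0.037,0.02],"spin":0},
])

```text
time: 15.55
tool_pos: [0.4614, -0.2537, 0.11]
tcp_rot: [3.112, -0.425, 0.007]
wrist_force: [1.1, -0.6, 0.1]
width: 0.998
```

Request:
play_rows([
  {"translation":[0,0,0.02],"spin":0},
  {"translation":[0,0,0.02],"spin":0},
  {"translation":[0,0,0],"spin":0},
  {"translation":[0,0,0],"spin":0},
])

```text
time: 15.95
tool_pos: [0.4586, -0.2555, 0.0682]
tcp_rot: [-3.112, 0.427, 0.002]
wrist_force: [0.2, -0.4, 0.1]
width: 1.001
```

```bash
python3 g.py .460 -.252 -.0225 -15.6
```

```text
t 15.95 pos [ 0.4586 -0.2555  0.0682] head -15.62 tilt 0.07 w 1.001 F [ 0.2 -0.4  0.1]
spin units -0.0 then shift [0.0004, -0.0037, 0.0907]
```

Request:
play_rows([
  {"translation":[0.0004,-0.0037,0.02],"spin":0},
  {"translation":[0,0,0.03],"spin":0},
  {"translation":[0,0,0.02],"spin":0},
  {"translation":[0,0,0.01],"spin":0},
  {"translation":[0,0,0],"spin":0},
])

```text
time: 16.45
tool_pos: [0.4598, -0.2531, -0.0121]
tcp_rot: [-3.111, 0.43, 0.002]
wrist_force: [-0.3, -0.5, 0.3]
width: 0.999
```

Request:
play_rows([
  {"translation":[0,0,0],"spin":0},
  {"translation":[0,0,0],"spin":0},
])

```text
time: 16.65
tool_pos: [0.4617, -0.2543, -0.0101]
tcp_rot: [3.111, -0.429, 0.004]
wrist_force: [0.6, -0.3, -0.1]
width: 0.995
```

```bash
python3 g.py .460 -.252 -.0225 -15.6
```

```text
t 16.65 pos [ 0.4617 -0.2543 -0.0101] head -15.72 tilt 0.17 w 0.995 F [ 0.6 -0.3 -0.1]
spin units -0.02 then shift [-0.0022, -0.0017, 0.0124]
```

Request:
play_rows([
  {"translation":[-0.001,-0.0017,0.008],"spin":0},
  {"translation":[0,0,0.004],"spin":0},
  {"translation":[0,0,0],"spin":0},
  {"translation":[0,0,0],"spin":0},
])

```text
time: 17.05
tool_pos: [0.4595, -0.2513, -0.024]
tcp_rot: [-3.112, 0.429, 0.001]
wrist_force: [0.4, -0.2, -0.3]
width: 0.996
```

Request:
play_rows([
  {"translation":[0,0,0],"spin":0},
  {"translation":[0,0,0],"spin":0},
  {"translation":[0,0,0],"spin":0},
  {"translation":[0,0,0],"spin":0},
  {"translation":[0,0,0],"spin":0},
], jaw=-1, force=40)

```text
time: 17.55
tool_pos: [0.4602, -0.2517, -0.0234]
tcp_rot: [3.112, -0.429, 0.001]
wrist_force: [0.8, 0.4, 3.2]
width: 0.689
```

```bash
python3 g.py .595 -.1165 .06 -16.6
```

```text
t 17.55 pos [ 0.4602 -0.2517 -0.0234] head -15.71 tilt 0.05 w 0.689 F [0.8 0.4 3.2]
spin units 0.18 then shift [0.0905, -0.1681, -0.0834]
```

Request:
play_rows([
  {"translation":[0,0,-0.01],"spin":0},
  {"translation":[0,0,-0.025],"spin":0},
  {"translation":[0,0,-0.03],"spin":0.18},
  {"translation":[0.01,-0.02,-0.018],"spin":0},
  {"translation":[0.015,-0.028,0],"spin":0},
])

```text
time: 18.05
tool_pos: [0.4995, -0.2142, 0.0631]
tcp_rot: [3.106, -0.457, 0.009]
wrist_force: [0.6, -0.1, 1.1]
width: 0.692
```

Request:
play_rows([
  {"translation":[0.016,-0.03,0],"spin":0},
  {"translation":[0.016,-0.03,0],"spin":0},
  {"translation":[0.016,-0.028,0],"spin":0},
  {"translation":[0.01,-0.018,0],"spin":0},
  {"translation":[0,0,0],"spin":0},
])

```text
time: 18.55
tool_pos: [0.5851, -0.1257, 0.0597]
tcp_rot: [-3.109, 0.449, -0.002]
wrist_force: [-0.1, 0.2, -0.4]
width: 0.692
```

```bash
python3 g.py .595 -.1165 .025 -16.6
```

```text
t 18.55 pos [ 0.5851 -0.1257  0.0597] head -16.45 tilt 0.07 w 0.692 F [-0.1  0.2 -0.4]
spin units 0.03 then shift [0.0069, -0.0116, 0.0347]
```

Request:
play_rows([
  {"translation":[0.0069,-0.0116,0],"spin":0.03},
  {"translation":[0,0,0.012],"spin":0},
  {"translation":[0,0,0.012],"spin":0},
  {"translation":[0,0,0],"spin":0},
  {"translation":[0,0,0],"spin":0},
])

```text
time: 19.05
tool_pos: [0.5917, -0.1187, 0.0338]
tcp_rot: [-3.108, 0.459, 0.005]
wrist_force: [0.4, 0.1, -0.5]
width: 0.688
```

```bash
python3 g.py .595 -.1165 .02 -16.6; python3 - <<'E'
from h import *
a=bot.read_camera('top');b=bot.read_camera('scene')
cv2.imwrite('pics/top4.png',a);cv2.imwrite('pics/scene4.png',b)
x=cv2.resize(a[190:280,260:340],None,fx=5,fy=5,interpolation=cv2.INTER_CUBIC)
y=cv2.resize(b[195:285,285:365],None,fx=5,fy=5,interpolation=cv2.INTER_CUBIC)
cv2.imwrite('pics/c10.png',np.hstack([x,y]))
z=.0354+.0234+.016
s=bot.read_state()['tool_pos'];z=s[2]+.0234+.016
for n,im,roi in(('top',a,(260,190,340,280)),('scene',b,(285,195,365,285))):
    h=cv2.cvtColor(im,cv2.COLOR_BGR2HSV); m=cv2.inRange(h,(8,70,120),(28,255,255)); x0,y0,x1,y1=roi
    k=np.zeros_like(m);k[y0:y1,x0:x1]=m[y0:y1,x0:x1]
    p=np.argwhere(k)[:,::-1]; w=ray(n,p,z)-[.595,-.1165]; t=np.radians(-16.6)
    q=w@np.array([[np.cos(t),-np.sin(t)],[np.sin(t),np.cos(t)]])*1000
    print(n,len(p),q.min(0),q.max(0),np.percentile(q,[1,99],axis=0))
E
```

```text
t 19.05 pos [ 0.5917 -0.1187  0.0338] head -16.81 tilt 0.17 w 0.688 F [ 0.4  0.1 -0.5]
spin units -0.04 then shift [0.0026, -0.0031, 0.0138]
top 48 [-24.13480496 -21.15854089] [-9.29248533 25.08727175] [[-23.90802569 -20.92007171]
 [-10.55348041  24.84058832]]
scene 724 [ -69.97122476 -258.98652092] [62.79874725 25.77664737] [[ -68.31811191 -254.5697538 ]
 [  60.91822993   23.77553163]]
```

Request:
play_rows([
  {"translation":[0.0024,-0.003,0.006],"spin":0},
  {"translation":[0,0,0.006],"spin":0},
  {"translation":[0,0,0],"spin":0},
  {"translation":[0,0,0],"spin":0},
])

```text
time: 19.55
tool_pos: [0.5961, -0.1161, 0.0228]
tcp_rot: [-3.108, 0.458, 0.001]
wrist_force: [0.8, -0.2, -0.4]
width: 0.691
```

```bash
python3 g.py .595 -.1165 -.0094 -16.6; python3 - <<'E'
from h import *
b=bot.read_camera('scene');cv2.imwrite('pics/scene5.png',b)
s=bot.read_state()['tool_pos'];z=s[2]+.0234+.016
h=cv2.cvtColor(b,cv2.COLOR_BGR2HSV); m=cv2.inRange(h,(8,70,120),(28,255,255))
p=np.argwhere(m)[:,::-1]; w=ray('scene',p,z)-[.595,-.1165]; t=np.radians(-16.6)
q=w@np.array([[np.cos(t),-np.sin(t)],[np.sin(t),np.cos(t)]])*1000
q=q[(abs(q)<[90,50]).all(1)];print(len(q),q.min(0),q.max(0),np.percentile(q,[1,99],axis=0))
E
```

```text
t 19.55 pos [ 0.5961 -0.1161  0.0228] head -16.75 tilt 0.05 w 0.691 F [ 0.8 -0.2 -0.4]
spin units -0.03 then shift [-0.0009, 0.0007, 0.0322]
509 [-67.25288991 -44.71795358] [65.16675084 29.32991495] [[-66.3765877  -43.83029129]
 [ 63.72163     28.42664389]]
```

Request:
play_rows([
  {"translation":[0,0,0.01],"spin":0},
  {"translation":[0,0,0.008],"spin":0},
  {"translation":[0,0,0],"spin":0},
  {"translation":[0,0,0],"spin":0},
])

```text
time: 20.0
tool_pos: [0.5958, -0.1161, 0.0044]
tcp_rot: [-3.108, 0.458, 0.002]
wrist_force: [-0.2, 0.0, -1.0]
width: 0.687
```

```bash
python3 g.py .595 -.1165 -.0094 -16.6; python3 -c "
from h import *
print(bot.read_state()['torque'])"
```

```text
t 20.0 pos [ 0.5958 -0.1161  0.0044] head -16.76 tilt 0.09 w 0.687 F [-0.2  0.  -1. ]
spin units -0.03 then shift [-0.0006, 0.0006, 0.0138]
[ 0.00170819 -0.02338326 -0.00421636]
```

Board bottom is at about 28 mm, inside the flare, with no contact force. I'll lower it further.

Request:
play_rows([
  {"translation":[0,0,0.004],"spin":0},
  {"translation":[0,0,0.004],"spin":0},
  {"translation":[0,0,0],"spin":0},
])

```text
time: 20.3
tool_pos: [0.5959, -0.1162, -0.0034]
tcp_rot: [-3.108, 0.458, 0.002]
wrist_force: [0.1, -0.4, -1.1]
width: 0.687
```

Request:
play_rows([
  {"translation":[0,0,0.003],"spin":0},
  {"translation":[0,0,0],"spin":0},
])

```text
time: 20.5
tool_pos: [0.5962, -0.1162, -0.0061]
tcp_rot: [-3.108, 0.458, 0.001]
wrist_force: [0.5, -0.9, -0.9]
width: 0.685
```

Request:
play_rows([
  {"translation":[0,0,0.0015],"spin":0},
  {"translation":[0,0,0],"spin":0},
])

```text
time: 20.7
tool_pos: [0.5964, -0.1163, -0.0074]
tcp_rot: [-3.108, 0.458, 0.0]
wrist_force: [-0.8, -0.2, -0.8]
width: 0.693
```

Request:
play_rows([
  {"translation":[0,0,0.001],"spin":0},
  {"translation":[0,0,0],"spin":0},
  {"translation":[0,0,0],"spin":0},
])

```text
time: 21.0
tool_pos: [0.5965, -0.1163, -0.0082]
tcp_rot: [-3.108, 0.458, -0.0]
wrist_force: [-1.0, -0.2, -1.0]
width: 0.688
```

Request:
play_rows([
  {"translation":[0,0,0.0007],"spin":0},
  {"translation":[0,0,0],"spin":0},
  {"translation":[0,0,0],"spin":0},
])

```text
time: 21.3
tool_pos: [0.5965, -0.1163, -0.0089]
tcp_rot: [-3.108, 0.458, -0.0]
wrist_force: [0.5, 0.6, -0.9]
width: 0.692
```

Request:
play_rows([
  {"translation":[0,0,0.0006],"spin":0},
  {"translation":[0,0,0],"spin":0},
  {"translation":[0,0,0],"spin":0},
])

```text
time: 21.6
tool_pos: [0.5966, -0.1163, -0.0093]
tcp_rot: [-3.108, 0.458, -0.0]
wrist_force: [-1.1, 0.7, 0.9]
width: 0.692
```

Request:
play_rows([
  {"translation":[0,0,0],"spin":0},
  {"translation":[0,0,0],"spin":0},
  {"translation":[0,0,0],"spin":0},
  {"translation":[0,0,0],"spin":0},
], jaw=1)

```text
time: 22.0
tool_pos: [0.5965, -0.1163, -0.0096]
tcp_rot: [-3.108, 0.458, -0.0]
wrist_force: [0.4, -0.3, -0.1]
width: 1.003
```

Request:
play_rows([
  {"translation":[0,0,-0.01],"spin":0},
  {"translation":[0,0,-0.03],"spin":0},
  {"translation":[0,0,-0.04],"spin":0},
  {"translation":[0,0,-0.04],"spin":0},
  {"translation":[-0.03,0.03,-0.02],"spin":0},
])

```text
time: 22.5
tool_pos: [0.5652, -0.1363, 0.1366]
tcp_rot: [3.108, -0.453, 0.018]
wrist_force: [0.3, -1.1, 1.0]
width: 1.001
```

Request:
play_rows([
  {"translation":[-0.03,0.045,0],"spin":0},
  {"translation":[-0.03,0.045,0],"spin":0},
  {"translation":[-0.03,0.045,0],"spin":0},
  {"translation":[-0.03,0.045,0],"spin":0},
  {"translation":[0,0.045,0],"spin":0},
])

```text
time: 23.0
tool_pos: [0.3882, -0.3061, 0.1307]
tcp_rot: [-3.107, 0.458, 0.002]
wrist_force: [0.6, 1.3, 0.6]
width: 1.0
```

Request:
play_rows([
  {"translation":[0,0.045,0],"spin":0},
  {"translation":[0,0.045,0],"spin":0},
  {"translation":[0,0.03,0],"spin":0},
  {"translation":[0,0,0],"spin":0},
  {"translation":[0,0,0],"spin":0},
])

```text
time: 23.5
tool_pos: [0.357, -0.422, 0.1309]
tcp_rot: [-3.107, 0.461, -0.0]
wrist_force: [-0.3, -0.5, 0.6]
width: 1.002
```

```bash
python3 g.py .595 -.1165 .2 -16.6; python3 - <<'E'
from h import *
a=bot.read_camera('top');b=bot.read_camera('scene')
x=cv2.resize(a[190:280,260:340],None,fx=5,fy=5,interpolation=cv2.INTER_CUBIC)
y=cv2.resize(b[195:285,285:365],None,fx=5,fy=5,interpolation=cv2.INTER_CUBIC)
cv2.imwrite('pics/c11.png',np.hstack([x,y]))
c=wood(a,(260,190,340,280)); print(cv2.minAreaRect(ray('top',c[:,0,:],.030).astype(np.float32)*1000))
c=wood(a,(350,180,410,260)); print(cv2.minAreaRect(ray('top',c[:,0,:],.066).astype(np.float32)*1000))
E
```

```text
t 23.5 pos [ 0.357  -0.422   0.1309] head -16.87 tilt 0.03 w 1.002 F [-0.3 -0.5  0.6]
spin units -0.05 then shift [0.1408, -0.3608, -0.0691]
((595.791748046875, -117.0693588256836), (60.17970275878906, 132.2694854736328), 74.18653106689453)
((606.0530395507812, -345.1054382324219), (131.3137969970703, 62.089290618896484), 2.3291149139404297)
```

View pics/c11.png

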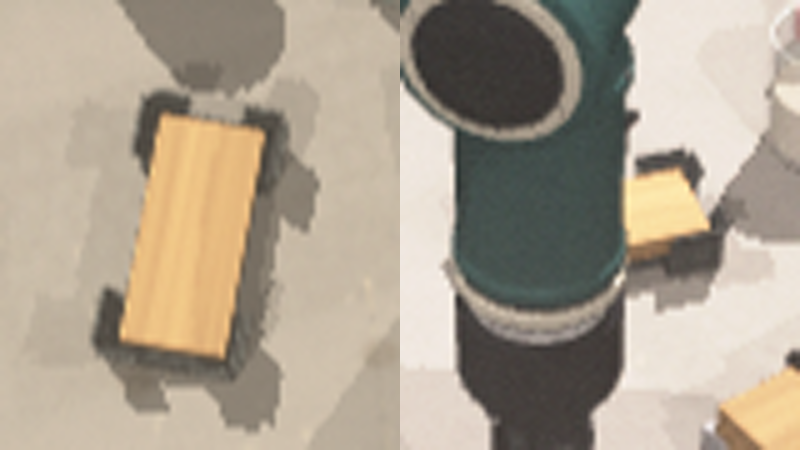

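```bash
python3 -c "
from workcell import bot
print(bot.finish_job())"
```

```text
the job is handed in; nothing more can be done
None
```

I drew the top board out by its front end, laid it flat on clear worktop and let go. I then took it again across the middle, lowered it into the cradle until it just touched (about 1 N), and released it. The job was handed in at 23.5 s of the allowed 51 s. The interface gives no verdict.

**Last checks:**
- **Board in the cradle:** it measures 132 x 60 mm from above at (0.596, -0.117), against a cradle centre of (0.595, -0.1165). It sits between the four corners and looks flat. Its yaw reads -15.8°, while my cradle estimate was about -16.6°.
- **Next board:** it has risen into the top place, with the same outline as the first board had.
- **Gripper:** it is open and clear of everything.

**What disagreed or went wrong:**
- **Height reading:** the fingertips are really about 22 mm higher than the reported TCP. My first grasp therefore closed on nothing just above the board, and no contact force showed.
- **Desk touch:** I then touched the bare worktop with the shut fingers to find that offset. The vertical force reached about 42 N (about 45 N at the wrist in all), well under the 120 N wrist limit. It is slightly over the 40 N limit for the arm or gripper body, if fingertips count as part of that.
- **Not checked:** I did not measure the bystander objects at the end. The final scene-camera view of the cradle was also partly blocked by the arm.

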